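Sort mixed-up specimen containers back into their trays

ROBOT

A 6-joint arm with a two-finger parallel gripper is mounted at the origin on the work surface. World frame = base frame: x ahead of the robot, y to its left, z up, the work surface at z = 0. Lengths are in m, angles in degrees, forces in N, time in s.
With the tool pointing down it reaches from about 0.35 to 0.875 m from the base axis. Payload 4.2 kg.
Tool frame: the origin (TCP) lies at the very end of the fingers, on their centre line; the grasp point (between the pads) lies 19 mm behind it; z points along the fingers, x is the direction in which the jaws open and shut, and the axes are right-handed (so a half turn about z gives the same grasp; the last joint's range is limited). The gripper opens to 87 mm and grips with 3 to 60 N. Pads are 19 mm wide; open, the fingers measure 117 mm over their backs; the gripper's body (75 mm by 190 mm) begins 51 mm behind the grasp point.
Start: joints at [84.316, 22.042, 0.453, 0, -68.411, -14.817], TCP at [0.219, 0.585, 0.223] pointing down, gripper open.
Joint ranges: [-179.83, 179.83], [-69.29, 118.12], [-61.27, 80.66], [-181.25, 117.63], [-171.15, -9.14], [-177.46, 177.46]. Speed limits (degrees/s): [159.86, 159.86, 180, 180, 180, 180].

INTERFACE

Orientations are given as a 3x3 rotation matrix whose columns are the frame's x, y, z axes.
In Python, from station import r gives the robot as it stands.
- The arm moves only by the shell command python3 -m jog 'ROWS' [OPENING]. ROWS is JSON, a list of rows, each a list of 2 entries, a list of its own where there are three numbers: the shift along the tool's x, y, z in m, then the turn, a rotation vector about the tool's x, y, z in units of 5 degrees (1.0 is 5 degrees). A call has exactly 10 rows; each row is the pose to reach, as a shift and turn from the pose commanded when the call began, along the tool's axes at that moment; what a row does not reach only later rows make up. A row lasts 1/12 s, in which the tool goes at most 41.7 mm and 7.16 degrees, less where a joint would pass 70% of its speed; a pose out of reach is approached as far as the arm can. A call with a gripper value outside its range is refused whole. OPENING is the finger opening in m, from 0 to 0.087, set as the call begins (- or left out, the last holds). The fingers move at their own pace and stop on an object; the grip force is fixed at half the most. Time passes only in rows, so rows that repeat a pose let the fingers close, or fill a call up. It gives the time, the measured TCP pose, the force and the opening at its end, in the units of the state.
- r.sense(): the state, without advancing time (a new reading comes with each control period).
- r.capture(name): name is "scene" or "top"; returns (picture, depth): 480x640x3 uint8, blue, green, red; 480x640 float32, m along the optical axis (not along the pixel's ray), 0 where there is no reading.
- r.calibration(name): a dict with "fx", "fy", "cx", "cy" (pixels), "R" (3x3) and "t" (3): a world point X has camera coordinates R X + t. Camera axes: x right, y down, z forward; pixel columns grow to the right and rows downward; lengths in m; the calibration is good to about 2 mm. A picture is of the moment at which its call begins. calibration takes no time and is no camera call.
- r.finish_job(): hands the job in, once; it reports no verdict.
Trained networks look in the newest picture that a camera, given by its name, has taken for a name from the list of things; names that differ only in an ending like _2 or _b are one class to them, and where a whole thing is asked for, a point or a joint stands for the part that bears it (a point fixed in the world has none). Each returns a list of dicts, best first, with "confidence" (0 to 1); they miss things now and then, are a little off and sometimes report something else, mostly with a low value. They report only what shows in the picture. A call takes as long as a camera call. They do not tell look-alikes from the thing itself.
- r.cut_out(query, camera): "region" (480x640 bool, what is visible of it) and "uv" ([column, row] in pixels, amid what is visible of it).
The state is a dict: "time_s": time; "joints": joint angles; "joint_velocities": joint speeds; "effort": joint torques, N m; "tcp_pos": TCP position; "ee_rot": TCP orientation; "wrist_force": force on the tool from outside, world axes, zero at the start; "moment": the same for the moment, N m; "gripper_width": opening from 0.0 (shut) to 1.0 (fully open).
Only numpy, scipy, OpenCV 4.12 (cv2) and the standard library are available. Lean on these libraries where they do the work, as an engineer would, in place of code of your own. Each camera call takes 0.05 s, during which the arm holds its last target.

TASK

On the specimen reception bench three containers stand in each other's trays, and a culture dish has just come in and waits in the small intake tray. Stand each of the four loose containers in the middle of the free place of the tray that holds others of its own kind, shifting them by way of whichever tray place is free, so that the intake tray ends up empty. Specimens never stand on the bare bench: carry them upright, set them down flat without dropping them, and leave the rack of blood tubes alone.

Things in the scene. Friction and masses are not known exactly. Their poses are not given: they have to be found in the camera images.
- vial: The slim tall container: a round milky plastic body 28 mm in diameter with a slate grey screw cap 30 mm in diameter from 60 mm up to the top at 76 mm. About 45 g. Origin: middle of the underside; z is up its axis. Loose, upright, standing in the recess of some tray at the start.
- jar: The squat specimen jar: a round milky body 46 mm in diameter with a flat slate grey lid 50 mm in diameter from 40 mm up to the top at 52 mm. About 85 g. Origin: middle of the underside; z is up its axis. Loose, upright, standing in the recess of some tray at the start.
- bottle: The square bottle: a milky body 42 x 42 mm and 46 mm high, rounded edges, sides square to its x and y axes, with a slate grey cap 25 mm in diameter on top up to 66 mm. About 95 g. Origin: middle of the underside; z is up its axis. Loose, upright, standing in the recess of some tray at the start.
- dish: The flat round culture dish: 58 mm in diameter (lid, from 10 mm up; below it 55 mm), 20 mm high in all, straw-coloured jelly showing through the milky lid. About 45 g. Origin: middle of the underside; z is up its axis. Loose, upright, standing in the recess of some tray at the start.
- vial_tray: Tray of the slim vials. Fixed white tray 180 x 90 mm. Origin: on the bench under the middle of its free place, a 78 x 78 mm recess (floor 8 mm, rim 12 mm above the bench). It spans x +45 to -135 mm from there; z up. Towards -x it carries three slim capped vials like the loose one (tops 85 mm above the bench), fixed, no nearer than 66 mm in x to the recess's middle; room for fingers at its +y and -y sides.
- jar_tray: Tray of the squat jars. Fixed white tray 180 x 90 mm. Origin: on the bench under the middle of its free place, a 78 x 78 mm recess (floor 8 mm, rim 12 mm above the bench). It spans x +45 to -135 mm from there; z up. Towards -x it carries one squat jar like the loose one (top 61 mm above the bench), fixed, no nearer than 69 mm in x to the recess's middle; room for fingers at its +y and -y sides.
- bottle_tray: Tray of the square bottles. Fixed white tray 180 x 90 mm. Origin: on the bench under the middle of its free place, a 78 x 78 mm recess (floor 8 mm, rim 12 mm above the bench). It spans x +45 to -135 mm from there; z up. Towards -x it carries one square bottle like the loose one (top 75 mm above the bench), fixed, no nearer than 73 mm in x to the recess's middle; room for fingers at its +y and -y sides.
- dish_tray: Tray of the culture dishes. Fixed white tray 180 x 90 mm. Origin: on the bench under the middle of its free place, a 78 x 78 mm recess (floor 8 mm, rim 12 mm above the bench). It spans x +45 to -135 mm from there; z up. Towards -x it carries a stack of two culture dishes like the loose one (top 49 mm above the bench), fixed, no nearer than 68 mm in x to the recess's middle; room for fingers at its +y and -y sides. Its recess is empty at the start.
- intake_tray: Intake tray: a fixed white tray with nothing but one recess, 90 x 90 mm in all, rim 12 mm and recess floor 8 mm above the bench, recess 78 x 78 mm. Origin: on the bench, under its middle. Holds the newly arrived dish at the start.
- tube_rack: Bystander: a loose white rack, 72 x 132 mm, full of capped blood tubes, 81 mm high, to the robot's right of the trays. Origin: middle of its underside. Leave it alone.
Mind the look-alikes: they are no part of the job. Leave any purple look-alike of the dish alone.

How it is judged (in metres and radians):
At the end, for the whole second after the job is handed in: Vial, jar, bottle and dish each stand upright (within 0.08 rad) and at rest on the floor of the recess of the tray of their own kind, centre within 15 mm of the recess's middle, and so the intake tray is empty (horizontal distance between vial and vial_tray below 0.015 m and z of vial in the frame of vial_tray between 0.005 and 0.0105 m and angle between each of vial, jar, bottle, dish's own z axis and vertical below 0.08 rad and linear speed of each of vial, jar, bottle, dish below 0.02 m/s and horizontal distance between jar and jar_tray below 0.015 m and z of jar in the frame of jar_tray between 0.005 and 0.0105 m and horizontal distance between bottle and bottle_tray below 0.015 m and z of bottle in the frame of bottle_tray between 0.005 and 0.0105 m and horizontal distance between dish and dish_tray below 0.015 m and z of dish in the frame of dish_tray between 0.005 and 0.0105 m); the robot touches nothing.
It fails at once if a specimen touches down on the bare bench (underside less than 4 mm above it) (height (world z) of any of vial, jar, bottle, dish below 0.004 m).
It fails at once if a specimen is tipped more than 0.7 rad (angle between any of vial, jar, bottle, dish's own z axis and vertical above 0.7 rad).
It fails at once if a specimen is dropped from more than about 25 mm (falls freely faster than 0.7 m/s) ((linear speed of vial above 0.7 m/s and contact force between vial and anything else below 0.01 N) or (linear speed of jar above 0.7 m/s and contact force between jar and anything else below 0.01 N) or (linear speed of bottle above 0.7 m/s and contact force between bottle and anything else below 0.01 N) or (linear speed of dish above 0.7 m/s and contact force between dish and anything else below 0.01 N)).
It fails at once if the rack of blood tubes is pushed more than 30 mm or tipped (distance of tube_rack from where it was at the start of the episode above 0.03 m or angle between tube_rack's own z axis and vertical above 0.3 rad).
It also fails if it takes over 122 s, if anything falls off the work surface, if the arm or the gripper's body presses on something with over 40 N, if the wrist force passes 120 N, or if a joint passes its speed limit or range.

## Working session

There is one attempt and no reset: what is moved stays moved. The work goes in short steps, Python scripts to look and compute and a shell command to move; the robot and the scene stay as the last step left them, time stands still between calls to the robot, and variables do not carry over. Pictures are saved under pics/ and viewed, and the job is handed in when it is done.

```bash
mkdir -p pics; ls; python3 - <<'E'
from station import r
import cv2
s=r.sense();print(s)
for n in("top","scene"):
    p,d=r.capture(n);cv2.imwrite(f"pics/{n}0.png",p);c=r.calibration(n);print(n,c)
E
```

```text
pics
{'time_s': 0.0, 'joints': array([ 8.43179229e+01,  2.20908124e+01,  3.79377444e-01, -2.75761806e-02,
       -6.84109843e+01, -1.48172854e+01]), 'joint_velocities': array([ 0.0753205 ,  0.0125028 ,  0.02825886,  0.0193519 , -0.06635884,
        0.04862934]), 'effort': array([-3.57533627e-04, -3.90671253e+01,  1.87402725e+01,  4.21991318e+00,
        1.08077482e-02, -1.98545144e-04]), 'tcp_pos': array([0.21864371, 0.58486501, 0.22145998]), 'ee_rot': array([[-3.50362561e-01, -9.36613925e-01, -6.56871318e-04],
       [-9.36611618e-01,  3.50363159e-01, -2.08177112e-03],
       [ 2.17995933e-03, -1.14141354e-04, -9.99997617e-01]]), 'wrist_force': array([-0.46091671, -0.26749168, -1.24186449]), 'moment': array([-0.04463234,  0.05611025, -0.01131191]), 'gripper_width': 0.9990316207133649}
top {'fx': 605.9207348010833, 'fy': 605.9207348010833, 'cx': 312.8641156634865, 'cy': 244.26605857394566, 'R': array([[ 0.01581911, -0.99951069,  0.02698389],
       [-0.98177445, -0.02063885, -0.18892584],
       [ 0.18939031, -0.02350345, -0.98162055]]), 't': array([-0.13386023,  0.52988795,  1.37193492])}
scene {'fx': 513.2575309824869, 'fy': 513.2575309824869, 'cx': 320.9538108800039, 'cy': 240.08755835924015, 'R': array([[-0.87240886,  0.48873754, -0.00619703],
       [ 0.37998709,  0.67020295, -0.63752476],
       [-0.30742902, -0.55853704, -0.77040494]]), 't': array([ 0.54459491, -0.10559624,  1.26797791])}
```

View pics/top0.png

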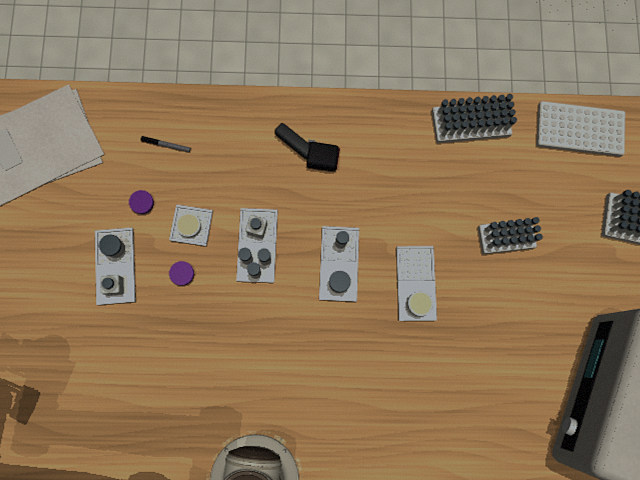

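View pics/scene0.png

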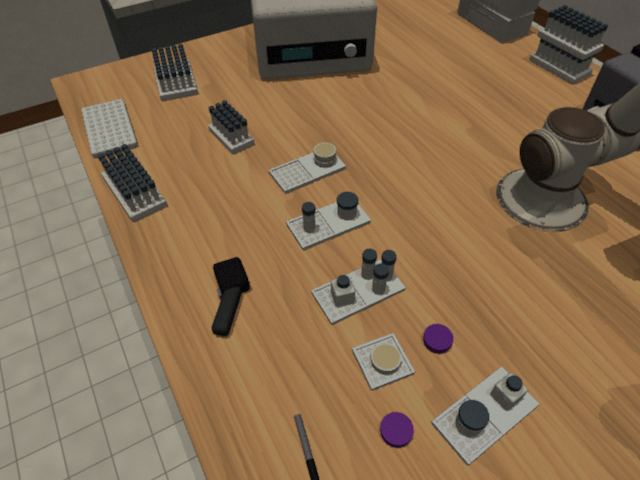

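The top view shows these things:
- Bottle tray at (115,265), with the jar in its recess at (110,245).
- Intake tray at (190,225), with the straw-coloured dish.
- Vial tray at (257,245), with the bottle in its recess at (256,226).
- Jar tray at (340,265), with the vial in its recess at (341,239).
- Dish tray at (416,285), with an empty recess.
- Purple look-alikes at (141,202) and (181,273), to be left alone.
- The tube rack is at (510,236).

Next I'll measure.

```bash
cat > h.py <<'E'
from station import r
import numpy as np, cv2
def world_at(name,uv,z):
    c=r.calibration(name);R=c["R"];t=c["t"]
    uv=np.atleast_2d(uv).astype(float)
    d=np.c_[(uv[:,0]-c["cx"])/c["fx"],(uv[:,1]-c["cy"])/c["fy"],np.ones(len(uv))]@R
    o=-R.T@t
    return o+d*((z-o[2])/d[:,2])[:,None]
def cloud(name,dep):
    c=r.calibration(name);v,u=np.mgrid[:480,:640]
    P=np.stack([(u-c["cx"])/c["fx"]*dep,(v-c["cy"])/c["fy"]*dep,dep],-1)
    return (P-c["t"])@c["R"]
def proj(name,P):
    c=r.calibration(name);q=np.atleast_2d(P)@c["R"].T+c["t"]
    return np.c_[q[:,0]/q[:,2]*c["fx"]+c["cx"],q[:,1]/q[:,2]*c["fy"]+c["cy"]]
E
cat > m.py <<'E'
from h import *
p,d=r.capture("top")
W=cloud("top",d)
hsv=cv2.cvtColor(p,cv2.COLOR_BGR2HSV)
for n in ["vial_tray","jar_tray","bottle_tray","dish_tray","intake_tray","vial","jar","bottle","dish"]:
    L=r.cut_out(n,"top")
    for k in L[:4]:
        if k["confidence"]<.3: continue
        m=k["region"]; ys,xs=np.nonzero(m)
        pts=np.c_[xs,ys]
        z=W[m][:,2]
        zt=0.012 if "tray" in n else {"vial":.084,"jar":.060,"bottle":.074,"dish":.028}[n]
        w=world_at("top",pts,zt)[:,:2].astype(np.float32)
        if "tray" not in n:
            pass
        rect=cv2.minAreaRect(w*1000)
        print(n,round(k["confidence"],2),np.round(k["uv"]),len(xs),"z",np.round(np.percentile(z,[5,50,95]),3),"rect",np.round(rect[0],1),np.round(rect[1],1),round(rect[2],1))
E
python3 m.py
python3 - <<'E'
import cv2
p=cv2.imread("pics/top0.png")[180:330,85:445]
h=cv2.resize(p[:,:180],None,fx=4,fy=4,interpolation=cv2.INTER_CUBIC);cv2.imwrite("pics/z1.png",h)
h=cv2.resize(p[:,130:],None,fx=3.4,fy=3.4,interpolation=cv2.INTER_CUBIC);cv2.imwrite("pics/z2.png",h)
E
```

```text
vial_tray 0.74 [254. 252.] 2402 z [0.004 0.011 0.086] rect [536.7  10.6] [ 91.4 181.3] 88.9
jar_tray 0.93 [335. 269.] 2562 z [0.004 0.011 0.061] rect [ 494.9 -187.6] [ 90.  180.5] 88.3
jar_tray 0.68 [200. 222.] 901 z [0.002 0.008 0.015] rect [580.3 171.8] [91.1 93. ] 82.4
jar_tray 0.54 [254. 226.] 330 z [0.029 0.054 0.075] rect [580.2  13.5] [46.1 46.6] 74.0
bottle_tray 0.71 [115. 274.] 2427 z [0.004 0.011 0.062] rect [478.7 346.7] [181.5  91.9] 5.2
dish_tray 0.57 [412. 282.] 2892 z [0.003 0.01  0.05 ] rect [ 451.7 -373.2] [183.5  94.8] 1.1
intake_tray 0.67 [201. 226.] 1029 z [-0.     0.008  0.015] rect [580.6 172.1] [95.2 94.2] 82.1
vial 0.66 [340. 238.] 227 z [0.006 0.081 0.088] rect [ 538.8 -190.3] [44.8 32.3] 0.5
jar 0.81 [108. 245.] 483 z [0.014 0.057 0.064] rect [517.9 342.4] [55.3 57.4] 4.3
bottle 0.57 [255. 225.] 352 z [0.03  0.054 0.075] rect [567.6   9.2] [43.8 46.5] 76.5
dish 0.97 [191. 225.] 433 z [0.021 0.027 0.032] rect [576.6 174.8] [56.7 52.4] 2.9
dish 0.97 [182. 275.] 466 z [0.014 0.019 0.024] rect [461.8 185.4] [56.9 54.3] 64.7
dish 0.55 [509. 236.] 1861 z [0.01  0.055 0.083] rect [ 569.9 -601.2] [ 78.7 153.9] 7.7
```

View pics/z1.png

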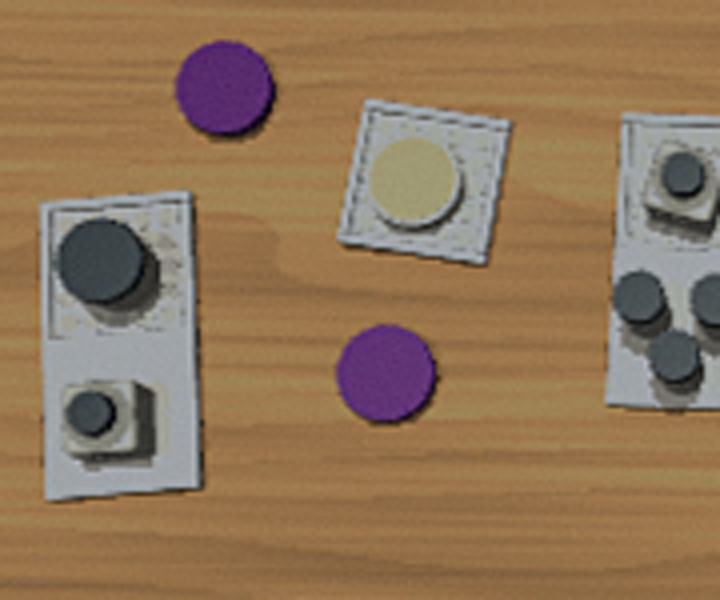

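View pics/z2.png

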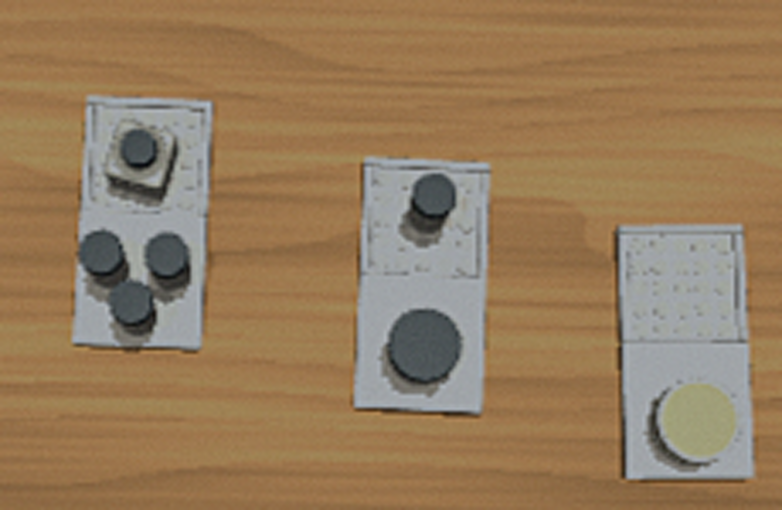

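```bash
cat > m2.py <<'E'
from h import *
p,d=r.capture("top"); W=cloud("top",d)
hsv=cv2.cvtColor(p,cv2.COLOR_BGR2HSV)
def blob(uv,zt,lo,hi,rad=20):
    m=cv2.inRange(hsv,lo,hi); c=np.zeros_like(m); cv2.circle(c,uv,rad,255,-1); m&=c
    n,l,s,ce=cv2.connectedComponentsWithStats(m); i=1+np.argmax(s[1:,4])
    q=np.argwhere(l==i)[:,::-1]; (cx,cy),rr=cv2.minEnclosingCircle(q.astype(np.float32))
    w=world_at("top",[ce[i]],zt)[0]*1000
    print(uv,"cent",np.round(ce[i],1),"area",s[i,4],"r_px",round(rr,1),"world",np.round(w,1), "medz",np.round(np.median(W[l==i][:,2]),4))
for n,uv,zt in [("vial",(341,238),.084),("jar",(110,244),.060),("bottle",(256,223),.074)]:
    print(n,p[uv[1],uv[0]],hsv[uv[1],uv[0]]); blob(uv,zt,(80,10,30),(125,110,105),16)
print(hsv[225,189]);blob((189,225),.028,(15,50,90),(35,255,255),18)
# tray refine: white mask
def tray(n,uv,rad):
    m=((hsv[...,1]<45)&(hsv[...,2]>120)).astype(np.uint8)*255
    m=cv2.morphologyEx(m,cv2.MORPH_CLOSE,np.ones((3,3)));c=np.zeros_like(m);cv2.circle(c,uv,rad,255,-1);m&=c
    k,l,s,ce=cv2.connectedComponentsWithStats(m);i=1+np.argmax(s[1:,4])
    q=np.argwhere(l==i)[:,::-1]
    w=world_at("top",q,.012)[:,:2].astype(np.float32)*1000
    print(n,s[i,4],[np.round(x,1) for x in cv2.minAreaRect(w)])
for n,uv,rad in [("bottle",(115,266),45),("intake",(190,225),30),("vial",(257,245),45),("jar",(340,265),45),("dish",(416,284),45)]: tray(n,uv,rad)
# bottle top orientation
o={"vial":((581.7,9.7),-1.1),"jar":((539.9,-188.9),-1.7),"bottle":((523.5,350.8),5.2),"dish":((496.7,-372.3),1.1)}
big=cv2.resize(p,None,fx=4,fy=4,interpolation=cv2.INTER_CUBIC)
for k,((x,y),a) in o.items():
    a=np.radians(a);R=np.array([[np.cos(a),-np.sin(a)],[np.sin(a),np.cos(a)]])
    for B in ([(45,45),(45,-45),(-135,-45),(-135,45)],[(39,39),(39,-39),(-39,-39),(-39,39)]):
        q=np.array(B)@R.T+(x,y); P=np.c_[q/1000,np.full(4,.012)]
        cv2.polylines(big,[np.round((proj("top",P)+.5)*4).astype(int)],True,(0,0,255),1)
cv2.imwrite("pics/ov1.png",big[760:1320,360:1160]); cv2.imwrite("pics/ov2.png",big[760:1320,1080:1800])
E
python3 m2.py
```

```text
vial [82 80 73] [97 28 82]
(341, 238) cent [342.4 237. ] area 129 r_px 6.6 world [ 544.7 -191.2   84. ] medz 0.0833
jar [71 69 63] [98 29 71]
(110, 244) cent [109.4 244.6] area 353 r_px 11.3 world [520.  347.5  60. ] medz 0.0586
bottle [83 79 75] [105  25  83]
(256, 223) cent [255.4 222.9] area 85 r_px 5.4 world [575.9  10.8  74. ] medz 0.0727
[ 27  69 159]
(189, 225) cent [187.6 224.2] area 326 r_px 10.4 world [579.6 176.   28. ] medz 0.0269
bottle 1988 [array([479.1, 347.5]), array([179.4,  89.5]), np.float64(5.7)]
intake 989 [array([582.1, 172. ]), array([89.4, 89.2]), np.float64(82.3)]
vial 1883 [array([536.6,  10.2]), array([ 90.4, 179.4]), np.float64(88.9)]
jar 2064 [array([ 495.8, -188.5]), array([ 90.1, 179.2]), np.float64(88.3)]
dish 2382 [array([ 451.6, -374.6]), array([179. ,  89.8]), np.float64(1.3)]
```

View pics/ov1.png

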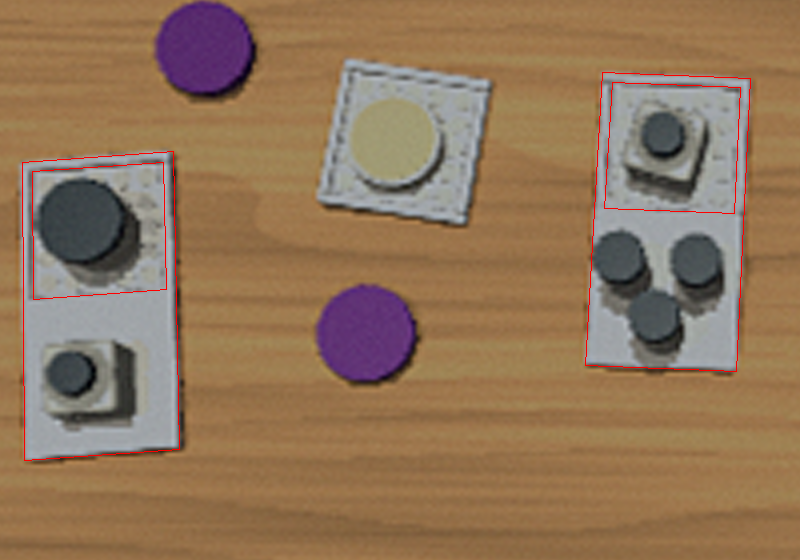

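View pics/ov2.png

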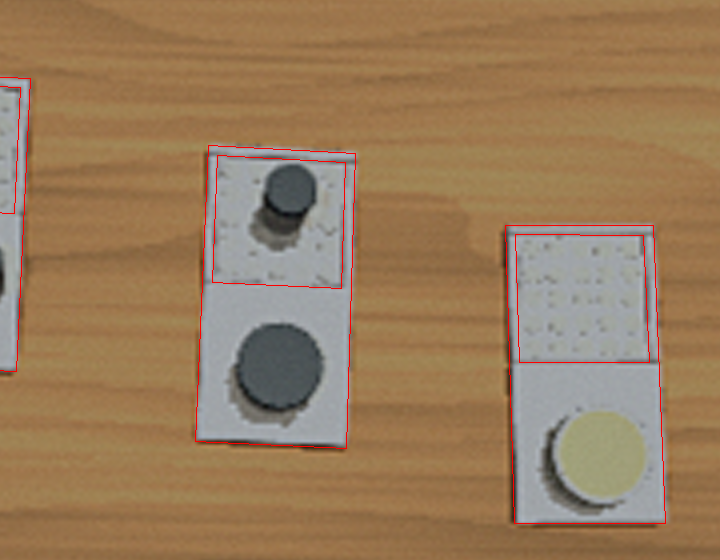

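The overlays match the trays, and the dish at (188,224) is straw-coloured, so it's the real one; the two others are purple. Next I'll write the motion helper and get the bottle yaw.

```bash
cat > g.py <<'E'
import sys
from h import *
from scipy.spatial.transform import Rotation as Ro
x,y,z,yaw=map(float,sys.argv[1:5])  # mm, deg (tool x heading)
s=r.sense();R=s["ee_rot"];a=np.radians(yaw)
D=np.c_[[np.cos(a),np.sin(a),0],[np.sin(a),-np.cos(a),0],[0,0,-1]]
print("t",round(s["time_s"],2),"tcp",np.round(s["tcp_pos"]*1000,1),"w",round(s["gripper_width"]*87,1),"F",np.round(s["wrist_force"],1))
print("shift",np.round(R.T@(np.array([x,y,z])/1000-s["tcp_pos"]),4),"turn",np.round(Ro.from_matrix(R.T@D).as_rotvec(degrees=True)/5,2))
E
python3 g.py 579.6 176 120 270
python3 - <<'E'
from h import *
p,d=r.capture("top");W=cloud("top",d)
m=(W[...,2]>.04)&(W[...,2]<.064)&(abs(W[...,0]-.576)<.04)&(abs(W[...,1]-.010)<.035)
w=(W[m][:,:2]*1000).astype(np.float32);print(len(w),cv2.minAreaRect(w))
b=cv2.resize(p[205:245,235:280],None,fx=14,fy=14,interpolation=cv2.INTER_CUBIC);cv2.imwrite("pics/bot.png",b)
E
```

```text
t 0.65 tcp [218.8 585.4 222.6] w 87.1 F [ 0.3 -0.2 -0.3]
shift [ 0.2571 -0.4813  0.1025] turn [ 0.   0.  -4.1]
227 ((575.5028076171875, 11.646509170532227), (42.91075897216797, 43.0019645690918), 73.58735656738281)
```

View pics/bot.png

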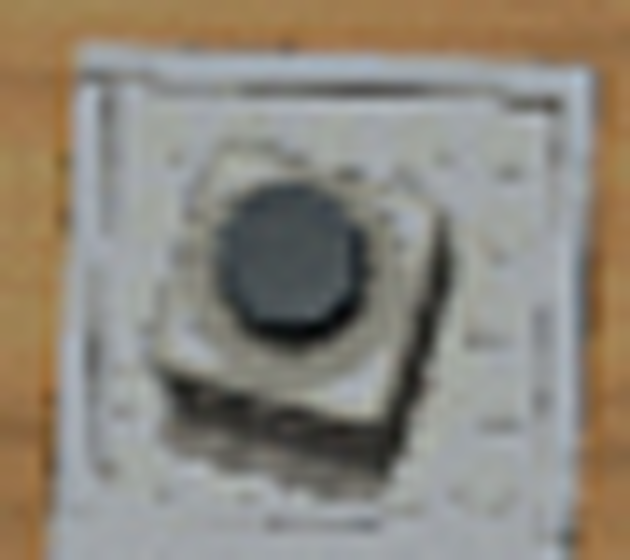

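```bash
python3 -m jog '[[[0.02,-0.037,0.003],[0,0,-0.5]],[[0.04,-0.074,0.006],[0,0,-1]],[[0.06,-0.111,0.012],[0,0,-1.5]],[[0.08,-0.148,0.018],[0,0,-2]],[[0.10,-0.185,0.025],[0,0,-2.5]],[[0.12,-0.222,0.03],[0,0,-3]],[[0.14,-0.259,0.035],[0,0,-3.5]],[[0.16,-0.296,0.04],[0,0,-4.1]],[[0.18,-0.333,0.045],[0,0,-4.1]],[[0.20,-0.37,0.05],[0,0,-4.1]]]' 0.087; python3 g.py 579.6 176 60 270
```

```text
time_s: 1.53
tcp_pos: [0.4919, 0.2721, 0.1735]
ee_rot: [[0.0, -1.0, 0.001], [-1.0, -0.0, 0.0], [-0.0, -0.001, -1.0]]
wrist_force: [-0.7, 0.3, -0.3]
gripper_width: 1.0
t 1.53 tcp [491.9 272.1 173.5] w 87.0 F [-0.7  0.3 -0.3]
shift [ 0.0962 -0.0876  0.1135] turn [-0.01  0.01  0.  ]
```

```bash
python3 -m jog '[[[0.024,-0.022,0.02],[0,0,0]],[[0.048,-0.044,0.04],[0,0,0]],[[0.072,-0.066,0.06],[0,0,0]],[[0.092,-0.083,0.08],[0,0,0]],[[0.096,-0.088,0.10],[0,0,0]],[[0.096,-0.088,0.113],[0,0,0]],[[0.096,-0.088,0.113],[0,0,0]],[[0.096,-0.088,0.113],[0,0,0]],[[0.096,-0.088,0.113],[0,0,0]],[[0.096,-0.088,0.113],[0,0,0]]]' 0.087; python3 g.py 579.6 176 15 270
```

```text
time_s: 2.37
tcp_pos: [0.5795, 0.1787, 0.0619]
ee_rot: [[0.001, -1.0, 0.003], [-1.0, -0.001, 0.001], [-0.001, -0.003, -1.0]]
wrist_force: [0.1, -0.4, 0.1]
gripper_width: 0.999
t 2.37 tcp [579.5 178.7  61.9] w 86.9 F [ 0.1 -0.4  0.1]
shift [ 0.0028 -0.      0.0469] turn [-0.03  0.01  0.01]
```

```bash
python3 -m jog '[[[0.003,0,0.012],[0,0,0]],[[0.003,0,0.024],[0,0,0]],[[0.003,0,0.036],[0,0,0]],[[0.003,0,0.042],[0,0,0]],[[0.003,0,0.045],[0,0,0]],[[0.003,0,0.046],[0,0,0]],[[0.003,0,0.046],[0,0,0]],[[0.003,0,0.046],[0,0,0]],[[0.003,0,0.046],[0,0,0]],[[0.003,0,0.046],[0,0,0]]]' 0.087; python3 g.py 579.6 176 15 270; python3 - <<'E'
from h import *
p,_=r.capture("scene");cv2.imwrite("pics/s1.png",cv2.resize(p[290:430,300:500],None,fx=4,fy=4))
E
```

```text
time_s: 3.2
tcp_pos: [0.5791, 0.175, 0.015]
ee_rot: [[0.0, -1.0, 0.001], [-1.0, -0.0, 0.001], [-0.001, -0.001, -1.0]]
wrist_force: [-0.1, -0.7, -0.6]
gripper_width: 1.002
t 3.2 tcp [579.1 175.   15. ] w 87.2 F [-0.1 -0.7 -0.6]
shift [-0.001  -0.0005 -0.    ] turn [-0.01  0.01  0.  ]
```

View pics/s1.png

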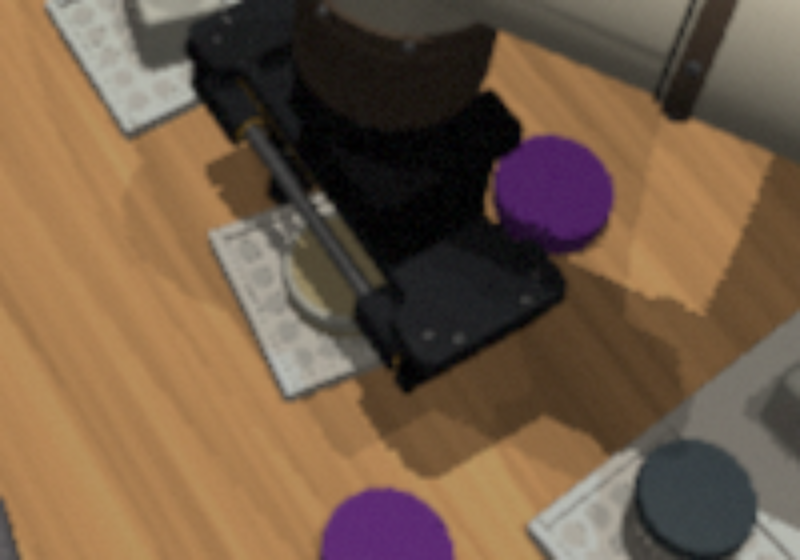

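The picture shows the fingers at either side of the dish, clear of the purple look-alikes. Closing.

```bash
Z='x'; python3 -m jog '[[[0,0,0],[0,0,0]],[[0,0,0],[0,0,0]],[[0,0,0],[0,0,0]],[[0,0,0],[0,0,0]],[[0,0,0],[0,0,0]],[[0,0,0],[0,0,0]],[[0,0,0],[0,0,0]],[[0,0,0],[0,0,0]],[[0,0,0],[0,0,0]],[[0,0,0],[0,0,0]]]' 0.02; python3 g.py 579.6 176 120 270
```

```text
time_s: 4.08
tcp_pos: [0.5788, 0.1748, 0.0144]
ee_rot: [[0.0, -1.0, 0.0], [-1.0, -0.0, 0.0], [-0.0, -0.0, -1.0]]
wrist_force: [-0.1, 1.6, -0.1]
gripper_width: 0.656
t 4.08 tcp [578.8 174.8  14.4] w 57.0 F [-0.1  1.6 -0.1]
shift [-0.0012 -0.0008 -0.1056] turn [-0.  0.  0.]
```

```bash
python3 -m jog '[[[0,0,-0.006],[0,0,0]],[[0,0,-0.016],[0,0,0]],[[0,0,-0.03],[0,0,0]],[[0,0,-0.045],[0,0,0]],[[0,0,-0.06],[0,0,0]],[[0,0,-0.075],[0,0,0]],[[0,0,-0.09],[0,0,0]],[[0,0,-0.105],[0,0,0]],[[0,0,-0.115],[0,0,0]],[[0,0,-0.12],[0,0,0]]]' 0.02; python3 g.py 495.6 -373.6 130 271.3
```

```text
time_s: 4.92
tcp_pos: [0.5796, 0.1751, 0.1369]
ee_rot: [[0.0, -1.0, 0.003], [-1.0, -0.0, 0.002], [-0.002, -0.003, -1.0]]
wrist_force: [-0.7, 0.7, -0.1]
gripper_width: 0.656
t 4.92 tcp [579.6 175.1 136.9] w 57.0 F [-0.7  0.7 -0.1]
shift [0.5487 0.0841 0.0057] turn [-0.04  0.02 -0.26]
```

```bash
python3 -m jog '[[[0.015,0.002,0],[0,0,0]],[[0.045,0.007,0],[0,0,0]],[[0.08,0.012,0],[0,0,0]],[[0.115,0.018,0],[0,0,0]],[[0.15,0.023,0],[0,0,0]],[[0.185,0.028,0],[0,0,0]],[[0.22,0.034,0],[0,0,0]],[[0.255,0.039,0],[0,0,0]],[[0.29,0.044,0],[0,0,0]],[[0.325,0.05,0],[0,0,0]]]' 0.02; python3 g.py 495.6 -373.6 130 271.3
```

```text
time_s: 5.75
tcp_pos: [0.5272, -0.1523, 0.1337]
ee_rot: [[-0.0, -1.0, -0.002], [-1.0, 0.0, 0.0], [-0.0, 0.002, -1.0]]
wrist_force: [0.6, -0.1, -1.5]
gripper_width: 0.657
t 5.75 tcp [ 527.2 -152.3  133.7] w 57.1 F [ 0.6 -0.1 -1.5]
shift [0.2213 0.0316 0.0038] turn [ 0.02  0.   -0.26]
```

```bash
python3 -m jog '[[[0.035,0.005,0],[0,0,0]],[[0.07,0.01,0],[0,0,0]],[[0.105,0.015,0],[0,0,-0.1]],[[0.14,0.02,0],[0,0,-0.2]],[[0.17,0.024,0],[0,0,-0.26]],[[0.195,0.028,0],[0,0,-0.26]],[[0.213,0.031,0],[0,0,-0.26]],[[0.219,0.032,0],[0,0,-0.26]],[[0.219,0.032,0],[0,0,-0.26]],[[0.219,0.032,0],[0,0,-0.26]]]' 0.02; python3 g.py 495.6 -373.6 15 271.3
```

```text
time_s: 6.58
tcp_pos: [0.496, -0.3689, 0.1337]
ee_rot: [[0.022, -1.0, -0.001], [-1.0, -0.022, 0.001], [-0.001, 0.001, -1.0]]
wrist_force: [1.0, 0.4, -0.2]
gripper_width: 0.653
t 6.58 tcp [ 496.  -368.9  133.7] w 56.8 F [ 1.   0.4 -0.2]
shift [0.0048 0.0003 0.1187] turn [ 0.02  0.01 -0.01]
```

```bash
python3 -m jog '[[[0.004,0,0.01],[0,0,0]],[[0.004,0,0.03],[0,0,0]],[[0.004,0,0.05],[0,0,0]],[[0.004,0,0.07],[0,0,0]],[[0.004,0,0.085],[0,0,0]],[[0.004,0,0.096],[0,0,0]],[[0.004,0,0.104],[0,0,0]],[[0.004,0,0.11],[0,0,0]],[[0.004,0,0.114],[0,0,0]],[[0.004,0,0.116],[0,0,0]]]' 0.02; python3 g.py 495.6 -373.6 15 271.3
```

```text
time_s: 7.42
tcp_pos: [0.4971, -0.3731, 0.0183]
ee_rot: [[0.023, -1.0, 0.0], [-1.0, -0.023, -0.0], [0.0, -0.0, -1.0]]
wrist_force: [-0.5, -0.6, -0.4]
gripper_width: 0.656
t 7.42 tcp [ 497.1 -373.1   18.3] w 57.0 F [-0.5 -0.6 -0.4]
shift [0.0004 0.0015 0.0033] turn [-0. -0.  0.]
```

```bash
python3 -m jog '[[[0,0.001,0.001],[0,0,0]],[[0,0.001,0.002],[0,0,0]],[[0,0.001,0.003],[0,0,0]],[[0,0.001,0.003],[0,0,0]],[[0,0.001,0.0035],[0,0,0]],[[0,0.001,0.0035],[0,0,0]],[[0,0.001,0.0035],[0,0,0]],[[0,0.001,0.0035],[0,0,0]],[[0,0.001,0.0035],[0,0,0]],[[0,0.001,0.0035],[0,0,0]]]' 0.02; python3 g.py 495.6 -373.6 15 271.3
```

```text
time_s: 8.25
tcp_pos: [0.4959, -0.3733, 0.0149]
ee_rot: [[0.023, -1.0, 0.0], [-1.0, -0.023, -0.0], [0.0, -0.0, -1.0]]
wrist_force: [-0.3, -0.7, -0.9]
gripper_width: 0.65
t 8.25 tcp [ 495.9 -373.3   14.9] w 56.6 F [-0.3 -0.7 -0.9]
shift [ 0.0003  0.0003 -0.0001] turn [-0. -0.  0.]
```

```bash
python3 -m jog '[[[0,0,0],[0,0,0]],[[0,0,0],[0,0,0]],[[0,0,0],[0,0,0]],[[0,0,0],[0,0,0]],[[0,0,0],[0,0,0]],[[0,0,0],[0,0,0]],[[0,0,-0.01],[0,0,0]],[[0,0,-0.04],[0,0,0]],[[0,0,-0.075],[0,0,0]],[[0,0,-0.115],[0,0,0]]]' 0.087; python3 g.py 575.7 11.2 130 253.6
```

```text
time_s: 9.08
tcp_pos: [0.4948, -0.3728, 0.1304]
ee_rot: [[0.023, -1.0, -0.003], [-1.0, -0.023, 0.001], [-0.002, 0.003, -1.0]]
wrist_force: [1.0, 0.6, -0.1]
gripper_width: 0.998
t 9.08 tcp [ 494.8 -372.8  130.4] w 86.8 F [ 1.   0.6 -0.1]
shift [-0.382  -0.0896  0.0007] turn [0.04 0.01 3.54]
```

```bash
python3 -m jog '[[[-0.03,-0.007,0],[0,0,0.3]],[[-0.069,-0.016,0],[0,0,0.7]],[[-0.108,-0.025,0],[0,0,1.1]],[[-0.147,-0.034,0],[0,0,1.5]],[[-0.186,-0.044,0],[0,0,1.9]],[[-0.225,-0.053,0],[0,0,2.3]],[[-0.264,-0.062,0],[0,0,2.7]],[[-0.303,-0.071,0],[0,0,3.1]],[[-0.342,-0.08,0],[0,0,3.4]],[[-0.365,-0.086,0],[0,0,3.54]]]' 0.087; python3 g.py 575.7 11.2 30 253.6
python3 - <<'E'
from h import *
p,_=r.capture("scene");cv2.imwrite("pics/s2.png",p)
E
```

```text
time_s: 9.92
tcp_pos: [0.5743, -0.0029, 0.1311]
ee_rot: [[-0.281, -0.96, 0.002], [-0.96, 0.281, 0.001], [-0.001, -0.002, -1.0]]
wrist_force: [-0.2, -0.4, 0.2]
gripper_width: 0.997
t 9.92 tcp [574.3  -2.9 131.1] w 86.8 F [-0.2 -0.4  0.2]
shift [-0.0138  0.0028  0.1011] turn [-0.02  0.01  0.02]
```

View pics/s2.png

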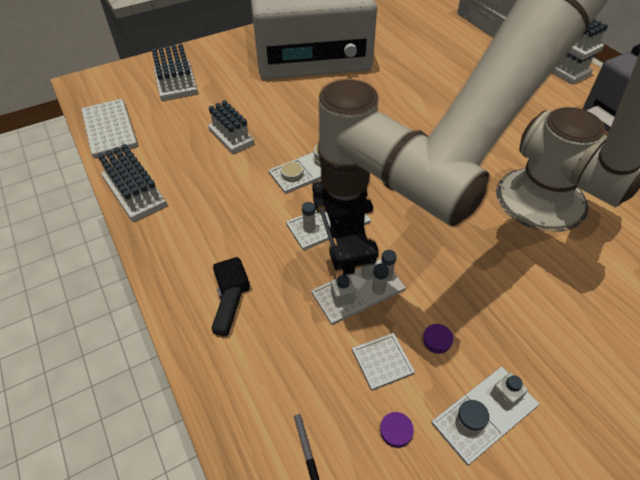

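The dish stands in its tray at (291,172) and the intake tray is empty. Next is the bottle.

```bash
python3 -m jog '[[[-0.014,0.003,0.005],[0,0,0]],[[-0.014,0.003,0.01],[0,0,0]],[[-0.014,0.003,0.03],[0,0,0]],[[-0.014,0.003,0.05],[0,0,0]],[[-0.014,0.003,0.07],[0,0,0]],[[-0.014,0.003,0.085],[0,0,0]],[[-0.014,0.003,0.096],[0,0,0]],[[-0.014,0.003,0.103],[0,0,0]],[[-0.014,0.003,0.106],[0,0,0]],[[-0.014,0.003,0.106],[0,0,0]]]' 0.087; python3 g.py 575.7 11.2 25 253.6
```

```text
time_s: 10.8
tcp_pos: [0.5745, 0.0075, 0.0235]
ee_rot: [[-0.283, -0.959, -0.001], [-0.959, 0.283, -0.0], [0.0, 0.001, -1.0]]
wrist_force: [0.2, -0.4, 0.2]
gripper_width: 1.001
t 10.8 tcp [574.5   7.5  23.5] w 87.1 F [ 0.2 -0.4  0.2]
shift [-0.0039 -0.0001 -0.0015] turn [ 0.01 -0.01 -0.01]
```

```bash
python3 -m jog '[[[0,0,0],[0,0,0]],[[0,0,0],[0,0,0]],[[0,0,0],[0,0,0]],[[0,0,0],[0,0,0]],[[0,0,0],[0,0,0]],[[0,0,0],[0,0,0]],[[0,0,0],[0,0,0]],[[0,0,0],[0,0,0]],[[0,0,0],[0,0,0]],[[0,0,0],[0,0,0]]]' 0.01; python3 g.py 575.7 11.2 130 253.6
```

```text
time_s: 11.63
tcp_pos: [0.5751, 0.0081, 0.0242]
ee_rot: [[-0.282, -0.959, 0.001], [-0.959, 0.282, 0.0], [-0.001, -0.001, -1.0]]
wrist_force: [1.0, 0.5, 0.9]
gripper_width: 0.481
t 11.63 tcp [575.1   8.1  24.2] w 41.8 F [1.  0.5 0.9]
shift [-0.0032  0.0002 -0.1058] turn [-0.01  0.01  0.  ]
```

```bash
python3 -m jog '[[[0,0,-0.005],[0,0,0]],[[0,0,-0.015],[0,0,0]],[[0,0,-0.03],[0,0,0]],[[0,0,-0.045],[0,0,0]],[[0,0,-0.06],[0,0,0]],[[-0.015,0,-0.07],[0,0,0]],[[-0.04,0,-0.075],[0,0,-0.4]],[[-0.07,0.005,-0.08],[0,0,-0.8]],[[-0.1,0.015,-0.08],[0,0,-1.2]],[[-0.125,0.025,-0.08],[0,0,-1.6]]]' 0.01; python3 g.py 582 172 100 270
```

```text
time_s: 12.47
tcp_pos: [0.5863, 0.1363, 0.105]
ee_rot: [[-0.145, -0.989, 0.001], [-0.989, 0.145, 0.001], [-0.001, -0.001, -1.0]]
wrist_force: [0.9, 0.7, -1.5]
gripper_width: 0.479
t 12.47 tcp [586.3 136.3 105. ] w 41.6 F [ 0.9  0.7 -1.5]
shift [-0.0347  0.0094  0.0051] turn [-0.01  0.01 -1.66]
```

```bash
python3 -m jog '[[[-0.018,0.004,0],[0,0,-0.5]],[[-0.03,0.008,0],[0,0,-1]],[[-0.034,0.009,0.01],[0,0,-1.4]],[[-0.034,0.009,0.025],[0,0,-1.66]],[[-0.034,0.009,0.04],[0,0,-1.66]],[[-0.034,0.009,0.052],[0,0,-1.66]],[[-0.034,0.009,0.062],[0,0,-1.66]],[[-0.034,0.009,0.07],[0,0,-1.66]],[[-0.034,0.009,0.075],[0,0,-1.66]],[[-0.034,0.009,0.077],[0,0,-1.66]]]' 0.01; python3 g.py 582 172 25 270
```

```text
time_s: 13.3
tcp_pos: [0.5817, 0.1694, 0.0262]
ee_rot: [[-0.002, -1.0, -0.001], [-1.0, 0.002, -0.001], [0.001, 0.001, -1.0]]
wrist_force: [-0.3, 0.2, -0.6]
gripper_width: 0.483
t 13.3 tcp [581.7 169.4  26.2] w 42.1 F [-0.3  0.2 -0.6]
shift [-0.0026 -0.0003  0.0012] turn [ 0.01 -0.01 -0.02]
```

```bash
python3 -m jog '[[[-0.002,0,0],[0,0,0]],[[-0.002,0,0.0005],[0,0,0]],[[-0.002,0,0.001],[0,0,0]],[[-0.002,0,0.0015],[0,0,0]],[[-0.002,0,0.0015],[0,0,0]],[[-0.002,0,0.0015],[0,0,0]],[[-0.002,0,0.0015],[0,0,0]],[[-0.002,0,0.0015],[0,0,0]],[[-0.002,0,0.0015],[0,0,0]],[[-0.002,0,0.0015],[0,0,0]]]' 0.01; python3 g.py 582 172 25 270
```

```text
time_s: 14.13
tcp_pos: [0.582, 0.1718, 0.0254]
ee_rot: [[-0.002, -1.0, 0.0], [-1.0, 0.002, 0.0], [-0.0, -0.0, -1.0]]
wrist_force: [0.3, 0.9, -0.0]
gripper_width: 0.477
t 14.13 tcp [582.  171.8  25.4] w 41.5 F [ 0.3  0.9 -0. ]
shift [-0.0002  0.      0.0004] turn [-0.    0.   -0.02]
```

```bash
python3 -m jog '[[[0,0,0.0005],[0,0,0]],[[0,0,0.001],[0,0,0]],[[0,0,0.001],[0,0,0]],[[0,0,0.001],[0,0,0]],[[0,0,0.001],[0,0,0]],[[0,0,0.001],[0,0,0]],[[0,0,0.001],[0,0,0]],[[0,0,0.001],[0,0,0]],[[0,0,0.001],[0,0,0]],[[0,0,0.001],[0,0,0]]]' 0.01; python3 -m jog '[[[0,0,0],[0,0,0]],[[0,0,0],[0,0,0]],[[0,0,0],[0,0,0]],[[0,0,0],[0,0,0]],[[0,0,0],[0,0,0]],[[0,0,0],[0,0,0]],[[0,0,-0.015],[0,0,0]],[[0,0,-0.045],[0,0,0]],[[0,0,-0.08],[0,0,0]],[[0,0,-0.11],[0,0,0]]]' 0.087; python3 g.py 544.7 -191.2 140 270
```

```text
time_s: 14.97
tcp_pos: [0.582, 0.1718, 0.0244]
ee_rot: [[-0.002, -1.0, 0.0], [-1.0, 0.002, 0.0], [-0.0, -0.0, -1.0]]
wrist_force: [1.1, -0.4, 0.5]
gripper_width: 0.482
time_s: 15.8
tcp_pos: [0.5822, 0.1717, 0.1361]
ee_rot: [[-0.001, -1.0, 0.0], [-1.0, 0.001, -0.0], [0.0, -0.0, -1.0]]
wrist_force: [0.4, 0.9, 0.6]
gripper_width: 0.992
t 15.8 tcp [582.2 171.7 136.1] w 86.3 F [0.4 0.9 0.6]
shift [ 0.363   0.0369 -0.0038] turn [-0.   -0.   -0.02]
```

Next is the vial. The free opening is larger than it needs to be, but it's clear there.

```bash
python3 -m jog '[[[0.03,0.003,0],[0,0,0]],[[0.068,0.007,0],[0,0,0]],[[0.106,0.011,0],[0,0,0]],[[0.144,0.015,0],[0,0,0]],[[0.182,0.019,0],[0,0,0]],[[0.22,0.022,0],[0,0,0]],[[0.258,0.026,0],[0,0,0]],[[0.296,0.03,0],[0,0,0]],[[0.334,0.034,0],[0,0,0]],[[0.36,0.037,0],[0,0,0]]]' 0.087; python3 g.py 544.7 -191.2 40 270
```

```text
time_s: 16.63
tcp_pos: [0.5436, -0.1909, 0.1345]
ee_rot: [[-0.003, -1.0, 0.0], [-1.0, 0.003, -0.0], [0.0, -0.0, -1.0]]
wrist_force: [0.7, 0.6, -0.9]
gripper_width: 0.995
t 16.63 tcp [ 543.6 -190.9  134.5] w 86.6 F [ 0.7  0.6 -0.9]
shift [ 0.0003 -0.0011  0.0945] turn [-0.   -0.   -0.04]
```

```bash
python3 -m jog '[[[0,-0.001,0.01],[0,0,0]],[[0,-0.001,0.03],[0,0,0]],[[0,-0.001,0.05],[0,0,0]],[[0,-0.001,0.07],[0,0,0]],[[0,-0.001,0.085],[0,0,0]],[[0,-0.001,0.096],[0,0,0]],[[0,-0.001,0.104],[0,0,0]],[[0,-0.001,0.107],[0,0,0]],[[0,-0.001,0.107],[0,0,0]],[[0,-0.001,0.107],[0,0,0]]]' 0.087; python3 -m jog '[[[0,0,0],[0,0,0]],[[0,0,0],[0,0,0]],[[0,0,0],[0,0,0]],[[0,0,0],[0,0,0]],[[0,0,0],[0,0,0]],[[0,0,0],[0,0,0]],[[0,0,0],[0,0,0]],[[0,0,0],[0,0,0]],[[0,0,0],[0,0,0]],[[0,0,0],[0,0,0]]]' 0.005; python3 g.py 544.7 -191.2 140 270
python3 - <<'E'
from h import *
p,_=r.capture("scene");cv2.imwrite("pics/s3.png",cv2.resize(p[130:330,230:430],None,fx=3,fy=3))
E
```

```text
time_s: 17.47
tcp_pos: [0.546, -0.1881, 0.028]
ee_rot: [[-0.001, -1.0, 0.001], [-1.0, 0.001, -0.0], [0.0, -0.001, -1.0]]
wrist_force: [-0.7, -1.0, 0.0]
gripper_width: 0.995
time_s: 18.3
tcp_pos: [0.5454, -0.1882, 0.0273]
ee_rot: [[-0.002, -1.0, -0.0], [-1.0, 0.002, -0.0], [0.0, 0.0, -1.0]]
wrist_force: [0.3, -0.3, -1.1]
gripper_width: 0.332
t 18.3 tcp [ 545.4 -188.2   27.3] w 28.9 F [ 0.3 -0.3 -1.1]
shift [ 0.003   0.0007 -0.1127] turn [ 0.   -0.   -0.02]
```

View pics/s3.png

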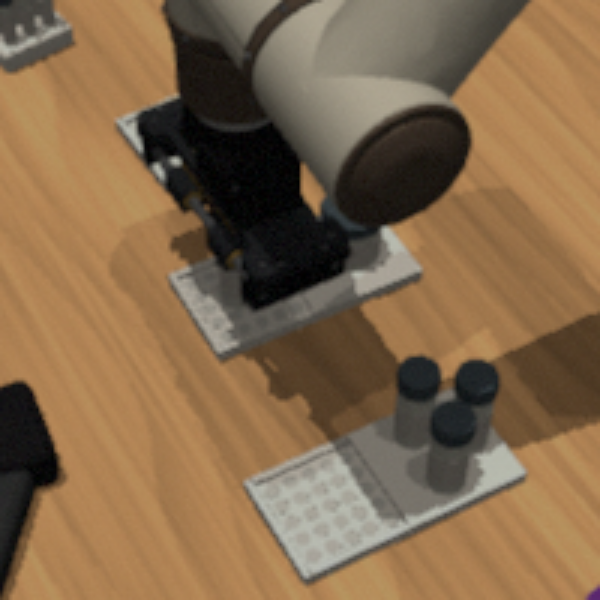

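```bash
python3 -m jog '[[[0,0,-0.005],[0,0,0]],[[0,0,-0.015],[0,0,0]],[[0,0,-0.03],[0,0,0]],[[0,0,-0.045],[0,0,0]],[[0,0,-0.06],[0,0,0]],[[0,0,-0.075],[0,0,0]],[[0,0,-0.088],[0,0,0]],[[-0.015,-0.003,-0.097],[0,0,0]],[[-0.04,-0.008,-0.1],[0,0,0]],[[-0.07,-0.014,-0.1],[0,0,0]]]' 0.005; python3 g.py 581.6 9.3 127 269
```

```text
time_s: 19.18
tcp_pos: [0.5603, -0.1185, 0.1298]
ee_rot: [[-0.004, -1.0, 0.004], [-1.0, 0.004, -0.0], [0.0, -0.004, -1.0]]
wrist_force: [0.2, 0.1, -0.6]
gripper_width: 0.33
t 19.18 tcp [ 560.3 -118.5  129.8] w 28.7 F [ 0.2  0.1 -0.6]
shift [-0.1279 -0.0208  0.0029] turn [-0.04 -0.    0.15]
```

```bash
python3 -m jog '[[[-0.03,-0.005,0],[0,0,0]],[[-0.06,-0.01,0],[0,0,0]],[[-0.09,-0.015,0],[0,0,0]],[[-0.112,-0.019,0],[0,0,0.1]],[[-0.124,-0.021,0],[0,0,0.1]],[[-0.127,-0.021,0],[0,0,0.1]],[[-0.127,-0.021,0],[0,0,0.1]],[[-0.127,-0.021,0.01],[0,0,0.1]],[[-0.127,-0.021,0.025],[0,0,0.1]],[[-0.127,-0.021,0.045],[0,0,0.1]]]' 0.005; python3 g.py 581.6 9.3 28 269
```

```text
time_s: 20.02
tcp_pos: [0.5812, 0.0075, 0.0827]
ee_rot: [[-0.012, -1.0, 0.003], [-1.0, 0.012, 0.001], [-0.001, -0.003, -1.0]]
wrist_force: [0.4, 0.2, 0.3]
gripper_width: 0.331
t 20.02 tcp [581.2   7.5  82.7] w 28.8 F [0.4 0.2 0.3]
shift [-0.0018 -0.0002  0.0547] turn [-0.03  0.01  0.06]
```

```bash
python3 -m jog '[[[-0.001,0,0.015],[0,0,0]],[[-0.001,0,0.028],[0,0,0]],[[-0.001,0,0.038],[0,0,0]],[[-0.001,0,0.045],[0,0,0]],[[-0.001,0,0.05],[0,0,0]],[[-0.001,0,0.052],[0,0,0]],[[-0.001,0,0.053],[0,0,0]],[[-0.001,0,0.053],[0,0,0]],[[-0.001,0,0.053],[0,0,0]],[[-0.001,0,0.053],[0,0,0]]]' 0.005; python3 g.py 581.6 9.3 27.5 269
```

```text
time_s: 20.85
tcp_pos: [0.5812, 0.01, 0.03]
ee_rot: [[-0.01, -1.0, 0.001], [-1.0, 0.01, 0.0], [-0.0, -0.001, -1.0]]
wrist_force: [-0.1, 0.2, -0.4]
gripper_width: 0.329
t 20.85 tcp [581.2  10.   30. ] w 28.6 F [-0.1  0.2 -0.4]
shift [ 0.0007 -0.0004  0.0025] turn [-0.01  0.    0.08]
```

```bash
python3 -m jog '[[[0,0,0.001],[0,0,0]],[[0,0,0.002],[0,0,0]],[[0,0,0.0025],[0,0,0]],[[0,0,0.0025],[0,0,0]],[[0,0,0.0025],[0,0,0]],[[0,0,0.0025],[0,0,0]],[[0,0,0.0025],[0,0,0]],[[0,0,0.0025],[0,0,0]],[[0,0,0.0025],[0,0,0]],[[0,0,0.0025],[0,0,0]]]' 0.005; python3 g.py 581.6 9.3 27.5 269
```

```text
time_s: 21.68
tcp_pos: [0.5809, 0.0098, 0.0272]
ee_rot: [[-0.01, -1.0, 0.0], [-1.0, 0.01, 0.0], [-0.0, -0.0, -1.0]]
wrist_force: [-1.0, -0.1, 4.3]
gripper_width: 0.331
t 21.68 tcp [580.9   9.8  27.2] w 28.8 F [-1.  -0.1  4.3]
shift [ 0.0005 -0.0007 -0.0003] turn [-0.01  0.    0.08]
```

```bash
python3 -m jog '[[[0,0,0],[0,0,0]],[[0,0,0],[0,0,0]],[[0,0,0],[0,0,0]],[[0,0,0],[0,0,0]],[[0,0,0],[0,0,0]],[[0,0,0],[0,0,0]],[[0,0,-0.015],[0,0,0]],[[0,0,-0.045],[0,0,0]],[[0,0,-0.08],[0,0,0]],[[0,0,-0.11],[0,0,0]]]' 0.08; python3 g.py 520 347.5 140 275.7
```

```text
time_s: 22.52
tcp_pos: [0.5808, 0.0097, 0.1385]
ee_rot: [[-0.01, -1.0, 0.0], [-1.0, 0.01, -0.0], [0.0, -0.0, -1.0]]
wrist_force: [0.8, 0.0, 0.2]
gripper_width: 0.906
t 22.52 tcp [580.8   9.7 138.5] w 78.8 F [0.8 0.  0.2]
shift [-0.3372  0.0642 -0.0017] turn [-0.   -0.   -1.26]
```

```bash
python3 -m jog '[[[-0.03,0.006,0],[0,0,-0.1]],[[-0.068,0.013,0],[0,0,-0.2]],[[-0.106,0.02,0],[0,0,-0.4]],[[-0.144,0.027,0],[0,0,-0.5]],[[-0.182,0.034,0],[0,0,-0.7]],[[-0.22,0.042,0],[0,0,-0.8]],[[-0.258,0.049,0],[0,0,-1]],[[-0.296,0.056,0],[0,0,-1.2]],[[-0.325,0.062,0],[0,0,-1.26]],[[-0.337,0.064,0],[0,0,-1.26]]]' 0.087; python3 g.py 520 347.5 20 275.7
python3 - <<'E'
from h import *
p,_=r.capture("scene");cv2.imwrite("pics/s4.png",p)
E
```

```text
time_s: 23.35
tcp_pos: [0.5193, 0.3513, 0.1366]
ee_rot: [[0.103, -0.995, 0.001], [-0.995, -0.103, 0.001], [-0.001, -0.001, -1.0]]
wrist_force: [0.5, 0.3, 0.1]
gripper_width: 0.998
t 23.35 tcp [519.3 351.3 136.6] w 86.8 F [0.5 0.3 0.1]
shift [ 0.0039 -0.0002  0.1166] turn [-0.01  0.01  0.04]
```

View pics/s4.png

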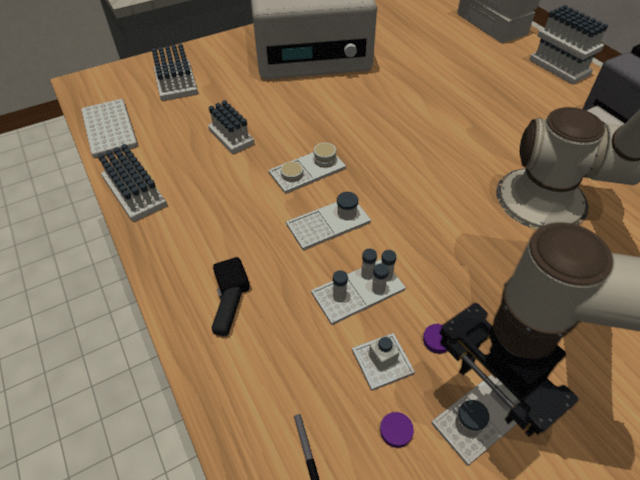

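```bash
python3 -m jog '[[[0.003,0,0.01],[0,0,0]],[[0.003,0,0.03],[0,0,0]],[[0.003,0,0.05],[0,0,0]],[[0.003,0,0.07],[0,0,0]],[[0.003,0,0.09],[0,0,0]],[[0.003,0,0.104],[0,0,0]],[[0.003,0,0.113],[0,0,0]],[[0.003,0,0.118],[0,0,0]],[[0.003,0,0.119],[0,0,0]],[[0.003,0,0.119],[0,0,0]]]' 0.087; python3 -m jog '[[[0,0,0],[0,0,0]],[[0,0,0],[0,0,0]],[[0,0,0],[0,0,0]],[[0,0,0],[0,0,0]],[[0,0,0],[0,0,0]],[[0,0,0],[0,0,0]],[[0,0,0],[0,0,0]],[[0,0,0],[0,0,0]],[[0,0,0],[0,0,0]],[[0,0,0],[0,0,0]]]' 0.02; python3 g.py 520 347.5 140 270
```

```text
time_s: 24.23
tcp_pos: [0.521, 0.344, 0.0181]
ee_rot: [[0.099, -0.995, 0.0], [-0.995, -0.099, 0.0], [-0.0, -0.0, -1.0]]
wrist_force: [0.1, 0.2, 0.7]
gripper_width: 1.001
time_s: 25.07
tcp_pos: [0.521, 0.3451, 0.0183]
ee_rot: [[0.1, -0.995, 0.001], [-0.995, -0.1, 0.001], [-0.001, -0.001, -1.0]]
wrist_force: [-0.2, 2.3, 2.5]
gripper_width: 0.564
t 25.07 tcp [521.  345.1  18.3] w 49.1 F [-0.2  2.3  2.5]
shift [-0.0026  0.0006 -0.1217] turn [-0.01  0.01  1.14]
```

```bash
python3 -m jog '[[[0,0,-0.004],[0,0,0]],[[0,0,-0.012],[0,0,0]],[[0,0,-0.024],[0,0,0]],[[0,0,-0.038],[0,0,0]],[[0,0,-0.053],[0,0,0]],[[0,0,-0.068],[0,0,0]],[[0,0,-0.083],[0,0,0]],[[0,0,-0.098],[0,0,0]],[[0,0,-0.108],[0,0,0]],[[0,0,-0.115],[0,0,0]]]' 0.02; python3 g.py 541.5 -189.8 132 268.3
python3 - <<'E'
from h import *
p,_=r.capture("scene");cv2.imwrite("pics/s5.png",cv2.resize(p[260:470,340:600],None,fx=3,fy=2.8))
E
```

```text
time_s: 25.9
tcp_pos: [0.521, 0.3446, 0.1351]
ee_rot: [[0.099, -0.995, 0.002], [-0.995, -0.099, 0.002], [-0.001, -0.002, -1.0]]
wrist_force: [0.5, -0.1, -0.9]
gripper_width: 0.559
t 25.9 tcp [521.  344.6 135.1] w 48.6 F [ 0.5 -0.1 -0.9]
shift [0.5338 0.0326 0.0022] turn [-0.02  0.02  1.48]
```

View pics/s5.png

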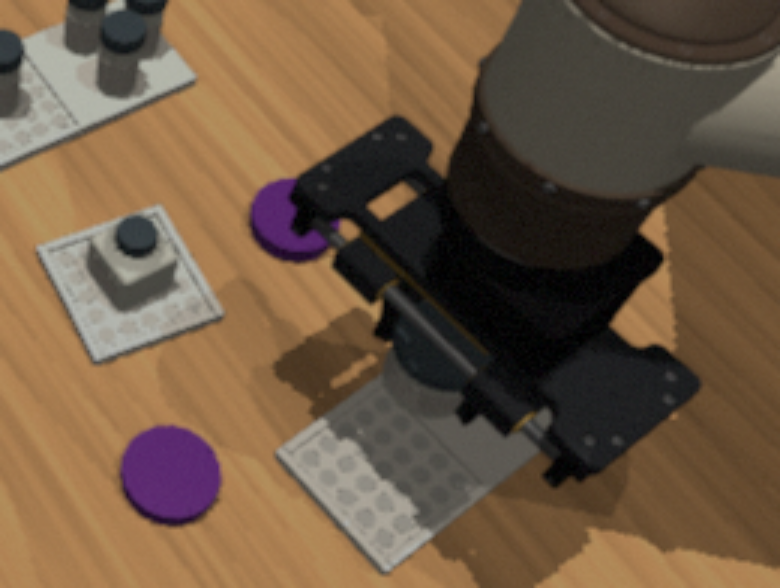

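The jar is off the tray, upright and held by its lid. Now I'll carry it to the jar tray.

```bash
python3 -m jog '[[[0.012,0.001,0],[0,0,0]],[[0.035,0.002,0],[0,0,0.1]],[[0.065,0.004,0],[0,0,0.2]],[[0.1,0.006,0],[0,0,0.3]],[[0.135,0.008,0],[0,0,0.4]],[[0.17,0.01,0],[0,0,0.5]],[[0.205,0.013,0],[0,0,0.6]],[[0.24,0.015,0],[0,0,0.7]],[[0.275,0.017,0],[0,0,0.8]],[[0.31,0.019,0],[0,0,0.9]]]' 0.02; python3 g.py 541.5 -189.8 132 268.3
```

```text
time_s: 26.78
tcp_pos: [0.5309, 0.0316, 0.1319]
ee_rot: [[0.02, -1.0, -0.002], [-1.0, -0.02, -0.001], [0.001, 0.003, -1.0]]
wrist_force: [1.1, 1.0, -0.2]
gripper_width: 0.56
t 26.78 tcp [530.9  31.6 131.9] w 48.7 F [ 1.1  1.  -0.2]
shift [ 2.216e-01 -6.100e-03  1.000e-04] turn [ 0.03 -0.01  0.57]
```

```bash
python3 -m jog '[[[0.035,-0.001,0],[0,0,0.1]],[[0.07,-0.002,0],[0,0,0.2]],[[0.105,-0.003,0],[0,0,0.3]],[[0.14,-0.004,0],[0,0,0.4]],[[0.17,-0.005,0],[0,0,0.5]],[[0.195,-0.006,0],[0,0,0.57]],[[0.212,-0.006,0],[0,0,0.57]],[[0.219,-0.006,0],[0,0,0.57]],[[0.22,-0.006,0],[0,0,0.57]],[[0.22,-0.006,0.01],[0,0,0.57]]]' 0.02; python3 g.py 541.5 -189.8 20 268.3
```

```text
time_s: 27.62
tcp_pos: [0.5438, -0.1861, 0.1238]
ee_rot: [[-0.029, -1.0, 0.003], [-1.0, 0.029, -0.001], [0.0, -0.003, -1.0]]
wrist_force: [-0.2, -0.5, -0.2]
gripper_width: 0.558
t 27.62 tcp [ 543.8 -186.1  123.8] w 48.5 F [-0.2 -0.5 -0.2]
shift [0.0037 0.0025 0.1038] turn [-0.03 -0.01  0.01]
```

```bash
python3 -m jog '[[[0.003,0.002,0.015],[0,0,0]],[[0.003,0.002,0.033],[0,0,0]],[[0.003,0.002,0.05],[0,0,0]],[[0.003,0.002,0.065],[0,0,0]],[[0.003,0.002,0.078],[0,0,0]],[[0.003,0.002,0.088],[0,0,0]],[[0.003,0.002,0.095],[0,0,0]],[[0.003,0.002,0.1],[0,0,0]],[[0.003,0.002,0.102],[0,0,0]],[[0.003,0.002,0.102],[0,0,0]]]' 0.02; python3 g.py 541.5 -189.8 18.3 268.3
```

```text
time_s: 28.45
tcp_pos: [0.541, -0.1884, 0.0207]
ee_rot: [[-0.028, -1.0, -0.0], [-1.0, 0.028, 0.0], [-0.0, 0.0, -1.0]]
wrist_force: [-0.7, 0.2, -1.8]
gripper_width: 0.561
t 28.45 tcp [ 541.  -188.4   20.7] w 48.8 F [-0.7  0.2 -1.8]
shift [ 0.0014 -0.0006  0.0024] turn [0.   0.   0.01]
```

```bash
python3 -m jog '[[[0.001,0,0.001],[0,0,0]],[[0.001,0,0.002],[0,0,0]],[[0.001,0,0.0025],[0,0,0]],[[0.001,0,0.0025],[0,0,0]],[[0.001,0,0.0025],[0,0,0]],[[0.001,0,0.0025],[0,0,0]],[[0.001,0,0.0025],[0,0,0]],[[0.001,0,0.0025],[0,0,0]],[[0.001,0,0.0025],[0,0,0]],[[0.001,0,0.0025],[0,0,0]]]' 0.02; python3 g.py 541.5 -189.8 18.3 268.3
```

```text
time_s: 29.28
tcp_pos: [0.541, -0.1896, 0.0184]
ee_rot: [[-0.029, -1.0, 0.0], [-1.0, 0.029, -0.0], [0.0, -0.0, -1.0]]
wrist_force: [-0.1, 1.1, -0.6]
gripper_width: 0.563
t 29.28 tcp [ 541.  -189.6   18.4] w 49.0 F [-0.1  1.1 -0.6]
shift [ 0.0001 -0.0005  0.0001] turn [-0.   -0.    0.01]
```

```bash
python3 -m jog '[[[0,0,0.0005],[0,0,0]],[[0,0,0.0005],[0,0,0]],[[0,0,0.0005],[0,0,0]],[[0,0,0.0005],[0,0,0]],[[0,0,0.0005],[0,0,0]],[[0,0,0.0005],[0,0,0]],[[0,0,0.0005],[0,0,0]],[[0,0,0.0005],[0,0,0]],[[0,0,0.0005],[0,0,0]],[[0,0,0.0005],[0,0,0]]]' 0.02; python3 -m jog '[[[0,0,0],[0,0,0]],[[0,0,0],[0,0,0]],[[0,0,0],[0,0,0]],[[0,0,0],[0,0,0]],[[0,0,0],[0,0,0]],[[0,0,0],[0,0,0]],[[0,0,-0.015],[0,0,0]],[[0,0,-0.045],[0,0,0]],[[0,0,-0.08],[0,0,0]],[[0,0,-0.118],[0,0,0]]]' 0.087; python3 g.py 582 172 140 270
```

```text
time_s: 30.12
tcp_pos: [0.5412, -0.1897, 0.0182]
ee_rot: [[-0.029, -1.0, 0.001], [-1.0, 0.029, -0.0], [0.0, -0.001, -1.0]]
wrist_force: [-0.6, 0.6, 6.5]
gripper_width: 0.562
time_s: 30.95
tcp_pos: [0.5398, -0.1895, 0.136]
ee_rot: [[-0.029, -1.0, -0.003], [-1.0, 0.029, 0.0], [-0.0, 0.003, -1.0]]
wrist_force: [0.7, 0.3, -0.8]
gripper_width: 0.996
t 30.95 tcp [ 539.8 -189.5  136. ] w 86.6 F [ 0.7  0.3 -0.8]
shift [-0.3626 -0.0317 -0.004 ] turn [ 0.04  0.   -0.33]
```

```bash
python3 -m jog '[[[-0.03,-0.003,0],[0,0,0]],[[-0.068,-0.006,0],[0,0,-0.1]],[[-0.106,-0.009,0],[0,0,-0.1]],[[-0.144,-0.013,0],[0,0,-0.2]],[[-0.182,-0.016,0],[0,0,-0.2]],[[-0.22,-0.019,0],[0,0,-0.3]],[[-0.258,-0.023,0],[0,0,-0.33]],[[-0.296,-0.026,0],[0,0,-0.33]],[[-0.334,-0.029,0],[0,0,-0.33]],[[-0.362,-0.032,0],[0,0,-0.33]]]' 0.087; python3 g.py 582 172 24.2 270
```

```text
time_s: 31.78
tcp_pos: [0.5833, 0.1742, 0.1358]
ee_rot: [[0.002, -1.0, 0.0], [-1.0, -0.002, 0.0], [-0.0, -0.0, -1.0]]
wrist_force: [0.2, -0.6, -1.3]
gripper_width: 1.001
t 31.78 tcp [583.3 174.2 135.8] w 87.1 F [ 0.2 -0.6 -1.3]
shift [0.0023 0.0014 0.1116] turn [-0.    0.    0.02]
```

```bash
python3 -m jog '[[[0.002,0.001,0.01],[0,0,0]],[[0.002,0.001,0.03],[0,0,0]],[[0.002,0.001,0.05],[0,0,0]],[[0.002,0.001,0.07],[0,0,0]],[[0.002,0.001,0.085],[0,0,0]],[[0.002,0.001,0.098],[0,0,0]],[[0.002,0.001,0.107],[0,0,0]],[[0.002,0.001,0.111],[0,0,0]],[[0.002,0.001,0.111],[0,0,0]],[[0.002,0.001,0.111],[0,0,0]]]' 0.087; python3 -m jog '[[[0,0,0],[0,0,0]],[[0,0,0],[0,0,0]],[[0,0,0],[0,0,0]],[[0,0,0],[0,0,0]],[[0,0,0],[0,0,0]],[[0,0,0],[0,0,0]],[[0,0,0],[0,0,0]],[[0,0,0],[0,0,0]],[[0,0,0],[0,0,0]],[[0,0,0],[0,0,0]]]' 0.01; python3 g.py 582 172 130 270
```

```text
time_s: 32.62
tcp_pos: [0.5827, 0.1692, 0.0253]
ee_rot: [[0.0, -1.0, 0.001], [-1.0, -0.0, 0.0], [-0.0, -0.001, -1.0]]
wrist_force: [0.6, -0.4, -0.0]
gripper_width: 1.0
time_s: 33.45
tcp_pos: [0.5824, 0.1694, 0.0249]
ee_rot: [[0.0, -1.0, 0.0], [-1.0, -0.0, 0.0], [-0.0, -0.0, -1.0]]
wrist_force: [0.6, 0.7, -0.0]
gripper_width: 0.481
t 33.45 tcp [582.4 169.4  24.9] w 41.8 F [ 0.6  0.7 -0. ]
shift [-0.0026  0.0004 -0.1051] turn [-0.  0.  0.]
```

```bash
python3 -m jog '[[[0,0,-0.005],[0,0,0]],[[0,0,-0.015],[0,0,0]],[[0,0,-0.03],[0,0,0]],[[0,0,-0.045],[0,0,0]],[[0,0,-0.06],[0,0,0]],[[0,0,-0.075],[0,0,0]],[[-0.015,0.005,-0.085],[0,0,0]],[[-0.04,0.013,-0.09],[0,0,-0.2]],[[-0.07,0.023,-0.09],[0,0,-0.5]],[[-0.1,0.032,-0.09],[0,0,-0.8]]]' 0.01; python3 g.py 523.9 352 115 275.7
```

```text
time_s: 34.28
tcp_pos: [0.5503, 0.2699, 0.1166]
ee_rot: [[0.07, -0.998, 0.001], [-0.998, -0.07, 0.001], [-0.001, -0.002, -1.0]]
wrist_force: [-0.1, 0.9, -2.3]
gripper_width: 0.483
t 34.28 tcp [550.3 269.9 116.6] w 42.0 F [-0.1  0.9 -2.3]
shift [-0.0837  0.0206  0.0017] turn [-0.02  0.01 -0.34]
```

```bash
python3 -m jog '[[[-0.03,0.008,0],[0,0,-0.1]],[[-0.055,0.014,0],[0,0,-0.2]],[[-0.073,0.018,0],[0,0,-0.34]],[[-0.081,0.02,0],[0,0,-0.34]],[[-0.083,0.02,0],[0,0,-0.34]],[[-0.083,0.02,0.01],[0,0,-0.34]],[[-0.083,0.02,0.025],[0,0,-0.34]],[[-0.083,0.02,0.04],[0,0,-0.34]],[[-0.083,0.02,0.055],[0,0,-0.34]],[[-0.083,0.02,0.065],[0,0,-0.34]]]' 0.01; python3 g.py 523.9 352 24.9 275.7
```

```text
time_s: 35.12
tcp_pos: [0.5242, 0.3483, 0.0477]
ee_rot: [[0.097, -0.995, -0.003], [-0.995, -0.097, -0.002], [0.002, 0.003, -1.0]]
wrist_force: [-0.4, -0.6, -1.0]
gripper_width: 0.481
t 35.12 tcp [524.2 348.3  47.7] w 41.8 F [-0.4 -0.6 -1. ]
shift [-0.0038 -0.0001  0.0228] turn [ 0.03 -0.02 -0.03]
```

```bash
python3 -m jog '[[[-0.002,0,0.006],[0,0,0]],[[-0.003,0,0.012],[0,0,0]],[[-0.003,0,0.017],[0,0,0]],[[-0.003,0,0.02],[0,0,0]],[[-0.003,0,0.021],[0,0,0]],[[-0.003,0,0.022],[0,0,0]],[[-0.003,0,0.022],[0,0,0]],[[-0.003,0,0.022],[0,0,0]],[[-0.003,0,0.022],[0,0,0]],[[-0.003,0,0.022],[0,0,0]]]' 0.01; python3 g.py 523.9 352 24.9 275.7
```

```text
time_s: 35.95
tcp_pos: [0.5244, 0.3538, 0.0282]
ee_rot: [[0.099, -0.995, 0.0], [-0.995, -0.099, 0.0], [-0.0, -0.0, -1.0]]
wrist_force: [0.5, -0.7, -1.1]
gripper_width: 0.482
t 35.95 tcp [524.4 353.8  28.2] w 41.9 F [ 0.5 -0.7 -1.1]
shift [0.0018 0.0007 0.0033] turn [-0.01  0.    0.  ]
```

```bash
python3 -m jog '[[[0.002,0,0.001],[0,0,0]],[[0.002,0,0.002],[0,0,0]],[[0.002,0,0.003],[0,0,0]],[[0.002,0,0.0035],[0,0,0]],[[0.002,0,0.0035],[0,0,0]],[[0.002,0,0.0035],[0,0,0]],[[0.002,0,0.0035],[0,0,0]],[[0.002,0,0.0035],[0,0,0]],[[0.002,0,0.0035],[0,0,0]],[[0.002,0,0.0035],[0,0,0]]]' 0.01; python3 g.py 523.9 352 24.9 275.7
```

```text
time_s: 36.78
tcp_pos: [0.5245, 0.3515, 0.0249]
ee_rot: [[0.099, -0.995, 0.0], [-0.995, -0.099, -0.0], [0.0, -0.0, -1.0]]
wrist_force: [-2.4, -2.3, 5.7]
gripper_width: 0.481
t 36.78 tcp [524.5 351.5  24.9] w 41.9 F [-2.4 -2.3  5.7]
shift [-0.0005  0.0006  0.    ] turn [-0. -0.  0.]
```

It's in contact with the floor. Release, rise and move aside for the check.

```bash
python3 -m jog '[[[0,0,0],[0,0,0]],[[0,0,0],[0,0,0]],[[0,0,0],[0,0,0]],[[0,0,0],[0,0,0]],[[0,0,0],[0,0,0]],[[0,0,0],[0,0,0]],[[0,0,-0.015],[0,0,0]],[[0,0,-0.045],[0,0,0]],[[0,0,-0.08],[0,0,0]],[[0,0,-0.118],[0,0,0]]]' 0.087; python3 -m jog '[[[-0.02,0.03,-0.01],[0,0,0]],[[-0.04,0.06,-0.02],[0,0,0]],[[-0.06,0.09,-0.03],[0,0,0]],[[-0.08,0.12,-0.04],[0,0,0]],[[-0.1,0.15,-0.05],[0,0,0]],[[-0.12,0.18,-0.06],[0,0,0]],[[-0.14,0.21,-0.07],[0,0,0]],[[-0.16,0.24,-0.08],[0,0,0]],[[-0.18,0.25,-0.08],[0,0,0]],[[-0.2,0.26,-0.08],[0,0,0]]]' 0.087
python3 - <<'E'
from h import *
p,d=r.capture("top");q,_=r.capture("scene");cv2.imwrite("pics/e1.png",p);cv2.imwrite("pics/e2.png",q)
E
```

```text
time_s: 37.62
tcp_pos: [0.5238, 0.351, 0.1424]
ee_rot: [[0.099, -0.995, -0.002], [-0.995, -0.099, -0.002], [0.002, 0.002, -1.0]]
wrist_force: [0.6, -0.3, 0.1]
gripper_width: 0.993
time_s: 38.45
tcp_pos: [0.2441, 0.526, 0.2238]
ee_rot: [[0.101, -0.995, 0.0], [-0.995, -0.101, 0.003], [-0.003, -0.001, -1.0]]
wrist_force: [0.5, 0.1, 0.5]
gripper_width: 0.998
```

View pics/e1.png

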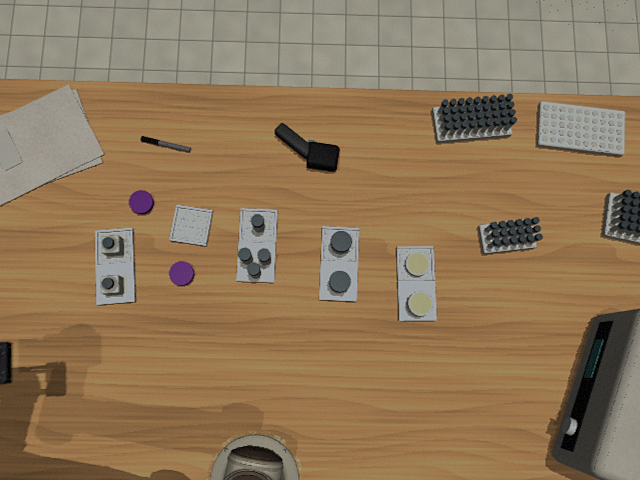

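View pics/e2.png

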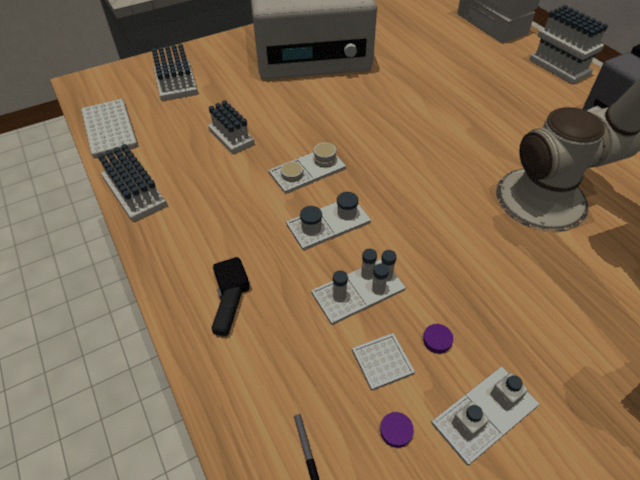

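Everything sits in its own tray: bottle (110,244), vial (258,223), jar (341,242), dish (416,265). The intake tray is empty. Next I'll check the numbers.

```bash
python3 - <<'E'
from h import *
p,d=r.capture("top");W=cloud("top",d);hsv=cv2.cvtColor(p,cv2.COLOR_BGR2HSV)
G=((80,10,30),(125,110,105))
for n,uv,zt,(lo,hi),rad,t in [("vial",(258,223),.084,G,14,(581.6,9.3)),("jar",(341,242),.06,G,16,(540.8,-189.8)),("bottle",(110,243),.074,G,14,(523.9,352)),("dish",(416,265),.028,((15,50,90),(35,255,255)),18,(496.6,-373.6))]:
    m=cv2.inRange(hsv,lo,hi);c=np.zeros_like(m);cv2.circle(c,uv,rad,255,-1);m&=c
    k,l,s,ce=cv2.connectedComponentsWithStats(m);i=1+np.argmax(s[1:,4])
    w=world_at("top",[ce[i]],zt)[0,:2]*1000
    print(n,s[i,4],np.round(w,1),"off",np.round(w-t,1),"medz",round(float(np.median(W[l==i][:,2])),4))
E
```

```text
vial 128 [580.4   6.3] off [-1.2 -3. ] medz 0.0832
jar 340 [ 540.2 -189.5] off [-0.6  0.3] medz 0.059
bottle 91 [523.3 348.2] off [-0.6 -3.8] medz 0.0724
dish 321 [ 496.2 -375.1] off [-0.4 -1.5] medz 0.0272
```

```bash
python3 - <<'E'
from station import r
print(r.finish_job(), r.sense()["time_s"])
E
```

```text
the job is handed in; nothing more can be done
the job is handed in; nothing more can be done
```

I moved all four containers into their own trays and handed the job in at about 39 s of the 122 s allowed; no verdict was reported. The dish went straight from the intake tray to the dish tray. The bottle waited in the intake tray while the vial and jar went to their trays, then moved to the bottle tray.

**Position:** in the last top-camera check each container was within about 4 mm of its recess middle (limit 15 mm). The vial was 3.2 mm off, the jar 0.7 mm, the bottle 3.8 mm and the dish 1.6 mm.

**Height and surroundings:** depth readings of the container tops were about 1 mm below nominal, the same as before any moves, so they fit each container standing on its recess floor. In the pictures all four stood upright, the intake tray was empty, the purple look-alikes and tube rack looked unmoved, and the gripper was clear. I did not measure tilt or the rack's position separately.

**Disagreement:** the jar's grip width read 49 mm, so it was held by its 50 mm lid instead of its body. It still lifted and set down upright.

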